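# Change the roll in the label dispenser

### The job

Clear the empty cardboard core out of the label dispenser and put it in the open carton. Then take the spring-loaded spindle with the new roll from its wooden rack and fit it into the dispenser: squeeze its plunger against one cup so that the other end clears the other cup, and let it spring home, leaving both ends held in the cups (either way round). Do not disturb the jar, the small box or the screwdriver.

Things in the scene. Friction and masses are not known exactly. Their poses are not given: they have to be found in the camera images.
- dispenser: Fixed grey label-roll dispenser. Origin: centre of its underside, on the table; z up, y through its two cups. Base 90 (x) by 224 (y) by 8 mm; upright end plates 50 wide, at y = +-96 to +-104 mm, tops 82 mm up; a steel cup on the inner face of each. Open to front, back and above. Two rails on the base, 5 mm high, at x = +-13.5 to +-17.5 mm, keep the empty core from rolling.
- left_cup (a point): Centre of the floor of the cup at the dispenser's +y end. Cups: bore 24 mm, outer diameter 32 mm, 12 mm deep, mouths facing each other along y, axis level, 62 mm above the table. Between the two cup floors 184 mm, between the rims 160 mm.
- right_cup (a point): Centre of the floor of the like cup at the dispenser's -y end, on the cup axis; the mouth is 12 mm from it towards the other cup.
- empty_core: Loose empty cardboard tube, 80 mm long, 40 mm outer diameter, 3 mm wall, 30 g. It starts lying along the dispenser's y between the rails on the base plate, its axis about 28 mm above the table, in the way of the new roll. Origin: its centre, on its axis; y along its axis.
- carton: Fixed open cardboard carton for scrap, 180 (x) by 150 (y) by 70 mm high, walls and floor 5 mm, open at the top; two flaps fold outward and down at its +-x sides, 35 mm beyond the walls. Origin: centre of its underside, on the table; z up.
- rack: Fixed plywood rack that holds the spindle level: base 140 (x) by 70 (y) by 8 mm, two V rests 8 mm thick at x = +-50 mm, no higher than 56 mm. Origin: centre of its underside; the spindle starts along its x. It stands on one side of the dispenser, the carton on the other; which side varies.
- spindle: Loose spring-loaded spindle, a white label roll fast on its middle, 0.2 to 0.4 kg. Origin: on its axis, mid roll, 50 mm up at the start; x along the axis to the plunger. Roll 50 mm diameter, x = -40 to 40; grey tube 20 mm diameter, x = -60 to 60; fixed stub 14 mm diameter to x = -80; steel plunger 14 mm diameter to x = 108 when free. 188 mm long free, 160 fully compressed, 184 fitted.
- fixed_tip (a point): Centre of the chamfered end face of the fixed stub, at x = -80 mm on the spindle's axis. Fitted, it rests on a cup's floor, up to 5 mm below the cup axis.
- plunger_tip (a point): Centre of the end face of the sprung plunger, at x = 108 mm on the spindle's axis when free; moves in with the plunger.
- plunger (a joint): How far the plunger is pressed in, m: 0 free, 0.028 at its stop. Spring: 3.5 N at 0, 9 N at 0.016, 13 N at 0.028; it springs back when released.
- jar: Bystander: jar, 64 mm diameter, 90 mm high, loose, beyond the dispenser. Origin: centre of its underside.
- parts_box: Bystander: small closed cardboard box, 60 by 100 by 50 mm high, loose, beyond the dispenser. Origin: centre of its underside.
- screwdriver: Bystander: black-handled screwdriver, 170 mm long, lying loose on the table between the robot and the dispenser. Origin: under its middle.

How it is judged (in metres and radians):
On the way, in this order (a step that is already met when the one before it is completed fails the run):
1. the empty core lies in the carton, let go (x of empty_core in the frame of carton between -0.085 and 0.085 m and y of empty_core in the frame of carton between -0.07 and 0.07 m and z of empty_core in the frame of carton between 0 and 0.065 m and contact force between the fingers and empty_core below 0.3 N), for 0.2 s.
2. both tips of the spindle sit in opposite cups (((distance between plunger_tip and left_cup below 0.0085 m and distance between fixed_tip and right_cup below 0.0085 m) or (distance between plunger_tip and right_cup below 0.0085 m and distance between fixed_tip and left_cup below 0.0085 m))), for 0.2 s.
At the end, for the whole second after the job is handed in: The empty core lies inside the carton; the spindle's two tips sit in opposite cups of the dispenser, each within 8.5 mm of the centre of its cup's floor, the plunger pressed 1.5 to 8 mm; both are let go and at rest (all of step 1 and ((distance between plunger_tip and left_cup below 0.0085 m and distance between fixed_tip and right_cup below 0.0085 m) or (distance between plunger_tip and right_cup below 0.0085 m and distance between fixed_tip and left_cup below 0.0085 m)) and value of joint plunger between 0.0015 and 0.008 m and linear speed of each of spindle, empty_core below 0.02 m/s); the robot touches nothing.
It fails at once if the jar is moved more than 30 mm (distance of jar from where it was at the start of the episode above 0.03 m).
It fails at once if the small box is moved more than 30 mm (distance of parts_box from where it was at the start of the episode above 0.03 m).
It fails at once if the screwdriver is moved more than 30 mm (distance of screwdriver from where it was at the start of the episode above 0.03 m).
It also fails if it takes over 61 s, if anything falls off the work surface, if the arm or the gripper's body presses on something with over 40 N, if the wrist force passes 120 N, or if a joint passes its speed limit or range.

### The arm

A 6-joint arm with a two-finger parallel gripper is mounted at the origin on the work surface. World frame = base frame: x ahead of the robot, y to its left, z up, the work surface at z = 0. Lengths are in m, angles in degrees, forces in N, time in s.
With the tool pointing down it reaches from about 0.3 to 0.75 m from the base axis. Payload 8.5 kg.
Tool frame: the origin (TCP) lies at the very end of the fingers, on their centre line; the grasp point (between the pads) lies 19 mm behind it; z points along the fingers, y is the line along which they close (so a half turn about z gives the same grasp; the last joint's range is limited). The gripper opens to 85 mm and grips with 20 to 120 N. Pads are 22 mm wide; open, the fingers measure 114 mm over their backs; the gripper's body (76 mm by 85 mm) begins 54 mm behind the grasp point. The pads swing forward as they close: fully open they stand 13 mm farther back than shut.
Start: joints at [-75.991, 21.807, 74.336, -0, 83.858, -12.336], TCP at [0.244, -0.493, 0.231] pointing down, gripper open.
Joint ranges: [-178.18, 178.18], [-50.72, 133.34], [12.68, 142.11], [-81.47, 261.47], [9.98, 163.14], [-165.26, 165.26]. Speed limits (degrees/s): [136.94, 136.94, 180, 180, 180, 180].

### API

Orientations are given as a 3x3 rotation matrix whose columns are the frame's x, y, z axes.
In Python, from rig import env, optics, spotter gives the robot as it stands.
- The arm moves only by the shell command python3 -m crank 'ROWS' [FORCE]. ROWS is JSON, one flat list of numbers, 5 for each row, row after row: the finger opening in cm, from 0 to 8.54, then the shift along the tool's x, y, z in cm, then the turn about the tool's z in rad. A call has exactly 8 rows; each row shifts and turns the commanded pose from where the row before left it, along the tool's axes as they then stand; what a row does not reach is not made up. A row lasts 1/12 s, in which the tool goes at most 41.7 mm and 7.16 degrees, less where a joint would pass 70% of its speed; a pose out of reach is approached as far as the arm can. A call is refused whole if a number of a shift passes 4.17 or a number of a turn 0.125, either way. A call with a gripper value outside its range is refused whole. The fingers move at their own pace and stop on an object; FORCE is the grip in N (left out, the last holds). Time passes only in rows, so rows that do not move let the fingers close, or fill a call up. It gives the time, the measured TCP pose, the force, the opening and the grip force at its end, in the units of the state.
- env.observe(): the state, without advancing time (a new reading comes with each control period).
- optics.get_image(name): name is "side" or "top" or "wrist"; returns a dict with "color" (480x640x3 uint8, red, green, blue), "intrinsics" (3x3 intrinsics, pixels), "pose" (4x4, takes a point from camera to world coordinates). Camera axes: x right, y up, looking along -z (the intrinsics and any distortion apply to the point x, -y, -z); pixel columns grow to the right and rows downward; lengths in m; the calibration is good to about 2 mm. The wrist camera is an equidistant fisheye: a pixel r from the principal point sees the ray r / f radians off the axis. A picture is of the moment at which its call begins. There is no depth.
- env.close_job(): hands the job in; it is judged then, once.
Trained networks look in a picture, given as the dict that the camera call returned (one of the last four; its "shot" number tells which), for a name from the list of things; names that differ only in an ending like _2 or _b are one class to them, and where a whole thing is asked for, a point or a joint stands for the part that bears it (a point fixed in the world has none). Each returns a list of dicts, best first, with "score" (0 to 1); they miss things now and then, are a little off and sometimes report something else, mostly with a low value. They report only what shows in the picture. A call takes as long as a camera call.
- spotter.look_for(picture, query): "at" ([column, row] as shares, 0 to 1, of the picture: columns of its width, rows of its height, amid what is visible of it).
The state is a dict: "time_s": time; "q": joint angles; "qvel": joint speeds; "joint_efforts": joint torques, N m; "position": TCP position; "tool_rot": TCP orientation; "ft_force": force on the tool from outside, world axes, zero at the start; "wrist_torque": the same for the moment, N m; "grip_width": finger opening in m; "gripper_force": force on a finger pad.
Only numpy, scipy, OpenCV 4.12 (cv2) and the standard library are available. Lean on these libraries where they do the work, as an engineer would, in place of code of your own. Each camera call takes 0.05 s, during which the arm holds its last target. There are 200 camera calls.

## Working session

There is one attempt and no reset: what is moved stays moved. The work goes in short steps, Python scripts to look and compute and a shell command to move; the robot and the scene stay as the last step left them, time stands still between calls to the robot, and variables do not carry over. Pictures are saved under pics/ and viewed, at most 10 in all, crops included, and the job is handed in when it is done.

```bash
ls; mkdir -p pics
cat > h.py <<'E'
import numpy as np, cv2
from rig import env, optics, spotter
def ray(p,uv):
    K=np.array(p["intrinsics"]);T=np.array(p["pose"])
    d=np.array([(uv[0]-K[0,2])/K[0,0],-(uv[1]-K[1,2])/K[1,1],-1.]);d/=np.linalg.norm(d)
    return T[:3,3],T[:3,:3]@d
def atz(p,uv,z):
    o,d=ray(p,uv);return o+d*(z-o[2])/d[2]
def proj(p,X):
    K=np.array(p["intrinsics"]);T=np.array(p["pose"]);c=T[:3,:3].T@(np.array(X)-T[:3,3])
    return K[0,0]*c[0]/-c[2]+K[0,2],-K[1,1]*c[1]/-c[2]+K[1,2]
def save(p,n): cv2.imwrite("pics/"+n+".png",p["color"][:,:,::-1])
E
python3 - <<'E'
from h import *
t=optics.get_image("top");s=optics.get_image("side")
save(t,"top1");save(s,"side1")
print(t["intrinsics"],t["pose"],s["pose"],[k for k in t])
Z=dict(dispenser=.04,empty_core=.04,carton=.03,rack=.02,spindle=.06,jar=.09,parts_box=.05,screwdriver=.02)
for n in Z:
  for nm,p in(("t",t),("s",s)):
    for r in spotter.look_for(p,n)[:2]:
      uv=np.array(r["at"])*[640,480];print(n,nm,round(r["score"],2),uv.round(),atz(p,uv,Z[n]).round(3))
o=env.observe();print(o["time_s"],o["position"],o["tool_rot"])
E
```

```text
pics
[[531.59761533   0.         318.28974564]
 [  0.         531.59761533 235.78717523]
 [  0.           0.           1.        ]] [[-0.02142538  0.99224702 -0.12242057  0.44463988]
 [-0.99975425 -0.02056683  0.00827262  0.01106198]
 [ 0.00569068  0.12256773  0.99244384  1.15353038]
 [ 0.          0.          0.          1.        ]] [[-0.86402896  0.34809678 -0.36370672  0.08545351]
 [-0.50342731 -0.60294003  0.61888954  0.84858195]
 [-0.00385988  0.71783839  0.69619908  1.03756873]
 [ 0.          0.          0.          1.        ]] ['color', 'intrinsics', 'pose', 'shot']
dispenser t 0.84 [325. 244.] [ 0.564 -0.011  0.04 ]
dispenser s 0.55 [338. 267.] [0.552 0.023 0.04 ]
empty_core t 0.82 [331. 234.] [ 0.586 -0.024  0.04 ]
empty_core s 0.92 [335. 252.] [ 0.582 -0.017  0.04 ]
carton t 0.97 [176. 275.] [0.505 0.304 0.03 ]
carton s 0.8 [290. 369.] [0.5   0.301 0.03 ]
rack t 0.76 [460. 270.] [ 0.504 -0.3    0.02 ]
rack t 0.58 [331. 244.] [ 0.566 -0.024  0.02 ]
rack s 0.85 [419. 204.] [ 0.49  -0.292  0.02 ]
spindle t 0.58 [476. 266.] [ 0.51  -0.322  0.06 ]
spindle s 0.66 [421. 187.] [ 0.499 -0.311  0.06 ]
spindle s 0.46 [291. 370.] [0.485 0.318 0.06 ]
jar t 0.68 [273. 152.] [0.752 0.091 0.09 ]
jar s 0.72 [421. 189.] [ 0.483 -0.268  0.09 ]
jar s 0.6 [241. 250.] [0.739 0.126 0.09 ]
parts_box s 0.79 [287. 207.] [ 0.759 -0.085  0.05 ]
screwdriver t 0.63 [345. 326.] [ 0.392 -0.051  0.02 ]
screwdriver s 0.88 [417. 282.] [ 0.383 -0.044  0.02 ]
0.9 [ 0.24405234 -0.49288354  0.23134367] [[ 8.96144595e-01  4.43762172e-01 -7.05957321e-06]
 [ 4.43762171e-01 -8.96144593e-01 -5.48697366e-05]
 [-3.06755119e-05  4.60384464e-05 -9.99999998e-01]]
```

View pics/top1.png

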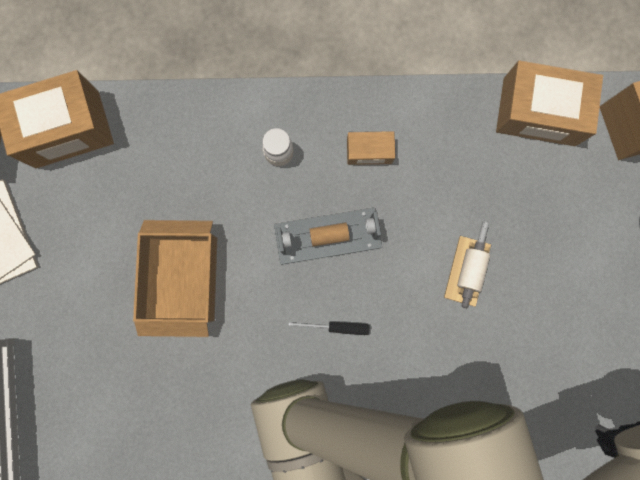

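View pics/side1.png

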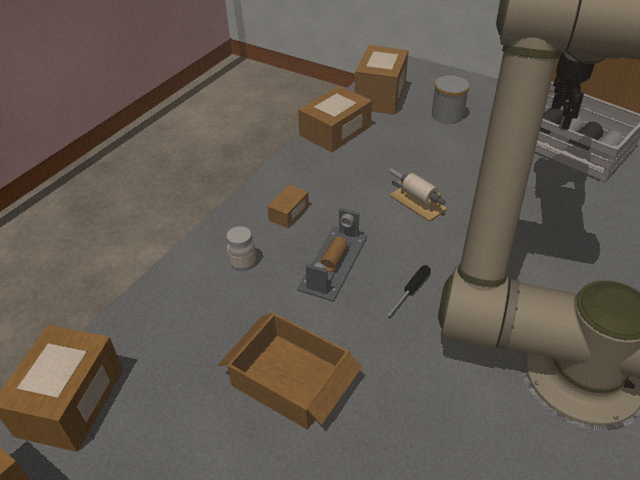

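The top view shows the carton at (176,278), the dispenser at about (328,236) with its cups at (287,240) and (373,227), and the spindle at (474,268) with its plunger pointing away from the robot. I'll enlarge crops for finer measurement.

Run:
```python
import cv2,numpy as np
t=cv2.imread("pics/top1.png");s=cv2.imread("pics/side1.png")
def up(i,x0,y0,w,h):
    c=cv2.resize(i[y0:y0+h,x0:x0+w],None,fx=4,fy=4,interpolation=cv2.INTER_CUBIC)
    for k in range(0,w,10): cv2.putText(c,str(x0+k),(k*4,8),0,.3,(0,255,255));cv2.line(c,(k*4,8),(k*4,14),(0,255,255))
    for k in range(10,h,10): cv2.putText(c,str(y0+k),(0,k*4+3),0,.3,(0,255,0));cv2.line(c,(20,k*4),(26,k*4),(0,255,0))
    return c
A=np.zeros((400,760,3),np.uint8);A[:320,:500]=up(t,268,195,125,80);A[:400,510:750]=up(t,440,215,60,100)
cv2.imwrite("pics/c1.png",np.clip(A*1.5,0,255).astype(np.uint8))
B=np.zeros((400,760,3),np.uint8);B[:400,:320]=up(s,293,203,80,100);B[:260,330:650]=up(s,380,160,80,65)
cv2.imwrite("pics/c2.png",np.clip(B*1.5,0,255).astype(np.uint8))
```

```text
(no output)
```

View pics/c1.png

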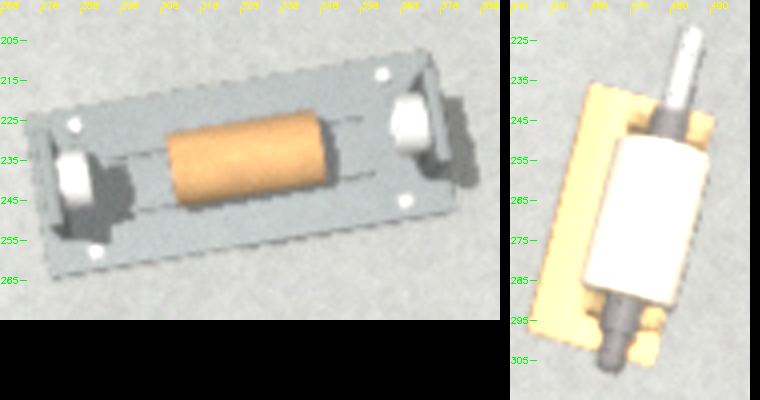

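View pics/c2.png

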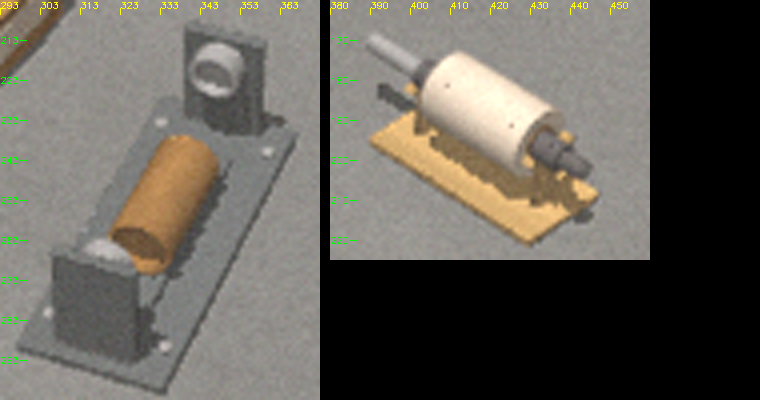

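```bash
cat > fit.py <<'E'
from h import *
from scipy.optimize import least_squares
t=optics.get_image("top");s=optics.get_image("side")
D=[(t,(281,264.3),(-.045,.112,.008)),(t,(275,223.8),(.045,.112,.008)),(t,(375.5,207.5),(.045,-.112,.008)),(t,(381.8,247),(-.045,-.112,.008)),
(s,(297.2,289.8),(.045,.112,.008)),(s,(334.8,301),(-.045,.112,.008)),(s,(367.5,236.8),(-.045,-.112,.008)),(s,(346.8,220.5),(0,-.08,.062))]
S=[(t,(485.5,222),(.108,0,.05)),(t,(465.5,307.5),(-.08,0,.05)),(t,(473.8,269.8),(0,0,.055)),(s,(390.5,170),(.108,0,.05)),(s,(444.5,202),(-.08,0,.05))]
def fit(L,x0):
    def r(v,L=L):
        c,n=np.cos(v[2]),np.sin(v[2]);o=[]
        for p,uv,X in L: o+=list(np.array(proj(p,(v[0]+c*X[0]-n*X[1],v[1]+n*X[0]+c*X[1],X[2])))-uv)
        return np.array(o)
    f=least_squares(r,x0,loss="soft_l1");print(f.x[:2].round(4),np.degrees(f.x[2]).round(2));print(f.fun.reshape(-1,2).round(1).tolist())
fit(D,[.57,-.01,.15]);fit([d for d in D if d[0] is t],[.57,-.01,.15]);fit([d for d in D if d[0] is s],[.57,-.01,.15]);fit(S,[.5,-.3,-.2])
print("core",atz(t,(329.8,234.5),.035))
print("carton rim",[atz(t,uv,.07).round(3) for uv in((138,237),(214,237),(211,320),(138,320))])
E
python3 fit.py
```

```text
[ 0.5855 -0.0197] 8.36
[[-0.6, 0.5], [-1.1, 0.2], [-0.4, -0.3], [0.7, 0.6], [0.1, -2.2], [-0.4, -2.2], [0.3, -2.4], [-0.3, 1.2]]
[ 0.5861 -0.0207] 8.24
[[-0.2, 0.1], [-0.7, -0.2], [0.0, -0.4], [1.1, 0.5]]
[ 0.5824 -0.0147] 8.56
[[0.2, -0.1], [-0.2, -0.1], [0.3, -0.9], [-0.4, 2.9]]
[ 0.5016 -0.3195] -16.62
[[0.0, -1.1], [-0.8, 0.4], [0.6, 0.5], [-0.7, -0.9], [0.6, 0.4]]
core [ 0.58485785 -0.02272911  0.035     ]
carton rim [array([0.583, 0.371, 0.07 ]), array([0.58 , 0.216, 0.07 ]), array([0.412, 0.222, 0.07 ]), array([0.415, 0.368, 0.07 ])]
```

```bash
python3 -m crank '[8.5,0,0,0,-0.125, 8.5,0,0,0,-0.125, 8.5,0,0,0,-0.125, 8.5,0,0,0,-0.125, 8.5,0,0,0,-0.125, 8.5,0,0,0,-0.125, 8.5,0,0,0,-0.125, 8.5,0,0,0,-0.125]' 30
python3 -m crank '[8.5,0,0,0,-0.125, 8.5,0,0,0,-0.125, 8.5,0,0,0,-0.008, 8.5,2.7,2.7,0.5,0, 8.5,2.7,2.7,0.5,0, 8.5,2.7,2.7,0.5,0, 8.5,2.7,2.7,0.5,0, 8.5,2.7,2.7,0.5,0]'
python3 -m crank '[8.5,2.7,2.7,0.5,0, 8.5,2.7,2.7,0.5,0, 8.5,2.7,2.7,0.5,0, 8.5,2.7,2.7,0.5,0, 8.5,2.7,2.7,0.5,0, 8.5,2.7,2.7,0.5,0, 8.5,2.7,2.7,0.5,0, 8.5,2.7,2.7,0.5,0]'
cat > to.py <<'E'
from h import *
import sys
# to.py x y z yaw : remaining shift (cm, tool axes after the turn) and turn
o=env.observe();P=np.array(o["position"]);R=np.array(o["tool_rot"])
x,y,z,yaw=map(float,sys.argv[1:5]);now=np.degrees(np.arctan2(R[1,0],R[0,0]))
a=np.radians(yaw);ex=np.array([np.cos(a),np.sin(a)]);ey=np.array([np.sin(a),-np.cos(a)])
d=np.array([x,y])-P[:2]
print("t",o["time_s"],"pos",P.round(4),"yaw",now.round(2),"q6",round(o["q"][5],1),"tilt",R[:,2].round(3),"F",np.round(o["ft_force"],1),"w",o["grip_width"],o["gripper_force"])
print("shift cm",(d@ex*100).round(2),(d@ey*100).round(2),((P[2]-z)*100).round(2),"turn",-np.radians((yaw-now+180)%360-180).round(4))
E
python3 to.py 0.585 -0.0227 0.016 98.4
python3 - <<'E'
from h import *
w=optics.get_image("wrist");save(w,"w1");print(w["intrinsics"],w["pose"])
E
```

```text
time_s: 1.67
position: [0.2441, -0.4929, 0.2313]
tool_rot: [[0.105, 0.995, -0.0], [0.995, -0.105, 0.0], [0.0, -0.0, -1.0]]
ft_force: [0.5, 0.2, -0.4]
grip_width: 0.0852
gripper_force: 0.0
time_s: 2.33
position: [0.3585, -0.338, 0.2062]
tool_rot: [[-0.142, 0.99, 0.0], [0.99, 0.142, -0.0], [-0.0, 0.0, -1.0]]
ft_force: [0.2, -0.6, -0.4]
grip_width: 0.085
gripper_force: 0.0
time_s: 3.0
position: [0.5408, -0.0925, 0.1662]
tool_rot: [[-0.143, 0.99, 0.0], [0.99, 0.143, -0.0], [-0.0, 0.0, -1.0]]
ft_force: [0.2, -0.7, 0.4]
grip_width: 0.085
gripper_force: 0.0
t 3.0 pos [ 0.5408 -0.0925  0.1662] yaw 98.2 q6 -30.3 tilt [ 0. -0. -1.] F [ 0.2 -0.7  0.4] w 0.08498244526220043 0.0
shift cm 6.26 5.39 15.02 turn -0.0036
[[371.64829954   0.         316.63106953]
 [  0.         371.64829954 242.70091265]
 [  0.           0.           1.        ]] [[ 9.89689374e-01 -1.36040440e-01 -4.48100655e-02  5.28782341e-01]
 [ 1.43230284e-01  9.39635662e-01  3.10756991e-01 -1.38309505e-02]
 [-1.70382149e-04 -3.13971051e-01  9.49432541e-01  3.08518984e-01]
 [ 0.00000000e+00  0.00000000e+00  0.00000000e+00  1.00000000e+00]]
```

```bash
python3 -m crank '[8.5,3.1,2.7,0.5,-0.004, 8.5,3.15,2.7,0.5,0, 8.5,0,0,4,0, 8.5,0,0,4,0, 8.5,0,0,4,0, 8.5,0,0,2.3,0, 8.5,0,0,0,0, 3,0,0,0,0]' 30
python3 -m crank '[3,0,0,0,0, 3,0,0,0,0, 3,0,0,0,0, 3,0,0,0,0, 3,0,0,-1,0, 3,0,0,-2,0, 3,0,0,-3,0, 3,0,0,-3,0]' 30
python3 to.py 0.497 0.294 0.16 98.4
python3 - <<'E'
from h import *
save(optics.get_image("side"),"s2")
E
```

```text
time_s: 3.72
position: [0.5839, -0.0246, 0.0132]
tool_rot: [[-0.148, 0.989, -0.001], [0.989, 0.148, 0.0], [0.001, -0.001, -1.0]]
ft_force: [0.8, -0.1, 1.0]
grip_width: 0.0747
gripper_force: 0.0
time_s: 4.38
position: [0.5835, -0.0245, 0.1054]
tool_rot: [[-0.15, 0.989, -0.0], [0.989, 0.15, -0.0], [0.0, -0.0, -1.0]]
ft_force: [1.0, -0.6, -0.4]
grip_width: 0.0381
gripper_force: 34.7
t 4.3833 pos [ 0.5835 -0.0245  0.1054] yaw 98.62 q6 -22.6 tilt [-0. -0. -1.] F [ 1.  -0.6 -0.4] w 0.038106840893476344 34.68934779022675
shift cm 32.77 -3.9 -5.46 turn 0.0039
```

View pics/s2.png

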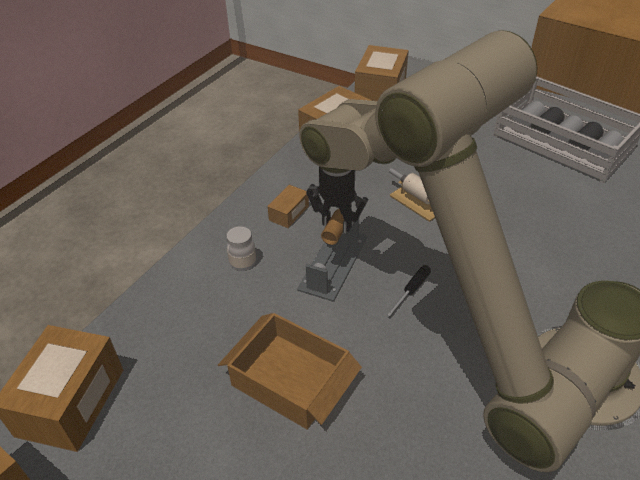

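The core is held at (333,230). Next I'll carry it to the carton.

```bash
python3 -m crank '[3,3.2,-0.4,-2,0.004, 3,3.7,-0.45,-1.5,0, 3,3.7,-0.45,-1,0, 3,3.7,-0.45,-0.5,0, 3,3.7,-0.45,0,0, 3,3.7,-0.45,0,0, 3,3.7,-0.45,0,0, 3,3.7,-0.4,0,0]'
python3 -m crank '[3,3.3,-0.4,0,0, 3,0,0,4,0, 3,0,0,4,0, 3,0,0,4,0, 3,0,0,1.2,0, 3,0,0,0,0, 6,0,0,0,0, 6,0,0,0,0]'
python3 to.py 0.497 0.294 0.018 98.4
```

```text
time_s: 5.1
position: [0.5057, 0.2598, 0.1547]
tool_rot: [[-0.146, 0.989, 0.002], [0.989, 0.146, 0.0], [0.0, 0.002, -1.0]]
ft_force: [0.8, -0.1, -1.2]
grip_width: 0.0385
gripper_force: 34.7
time_s: 5.77
position: [0.4989, 0.2906, 0.0235]
tool_rot: [[-0.146, 0.989, 0.003], [0.989, 0.146, 0.001], [0.001, 0.004, -1.0]]
ft_force: [-0.7, 0.5, 0.2]
grip_width: 0.0598
gripper_force: 0.0
t 5.7667 pos [0.4989 0.2906 0.0235] yaw 98.41 q6 10.1 tilt [ 0.003  0.001 -1.   ] F [-0.7  0.5  0.2] w 0.05976507550491093 0.0
shift cm 0.37 -0.13 0.55 turn 0.0002
```

```bash
python3 -m crank '[8.5,0,0,-1,0, 8.5,0,0,-4,0, 8.5,0,0,-4,0, 8.5,0,0,-4,0, 8.5,0,0,-3,-0.125, 8.5,0,0,0,-0.125, 8.5,0,0,0,-0.125, 8.5,0,0,0,-0.125]'
python3 -m crank '[8.5,0,0,0,-0.125, 8.5,0,0,0,-0.125, 8.5,0,0,0,-0.125, 8.5,0,0,0,-0.125, 8.5,0,0,0,-0.125, 8.5,0,0,0,-0.009, 8.5,0,0,0,0, 8.5,0,0,0,0]'
python3 to.py 0.5016 -0.3195 0.15 163.4
python3 - <<'E'
from h import *
p=optics.get_image("side");save(p,"s3")
for r in spotter.look_for(p,"empty_core"):print(r,atz(p,np.array(r["at"])*[640,480],.025))
E
```

```text
time_s: 6.43
position: [0.4979, 0.2903, 0.1846]
tool_rot: [[-0.608, 0.794, 0.004], [0.794, 0.608, 0.001], [-0.001, 0.004, -1.0]]
ft_force: [-0.2, 0.5, -0.6]
grip_width: 0.0848
gripper_force: 0.0
time_s: 7.1
position: [0.4978, 0.2902, 0.1825]
tool_rot: [[-0.957, 0.289, 0.002], [0.289, 0.957, 0.001], [-0.001, 0.001, -1.0]]
ft_force: [-0.1, 0.4, 0.2]
grip_width: 0.085
gripper_force: 0.0
t 7.1 pos [0.4978 0.2902 0.1825] yaw 163.19 q6 -54.7 tilt [ 0.002  0.001 -1.   ] F [-0.1  0.4  0.2] w 0.08498542077561724 0.0
shift cm -17.78 -58.32 3.25 turn -0.0037
{'at': [0.4702, 0.7744], 'score': 0.88} [0.480694   0.29230765 0.025     ]
```

```bash
python3 -m crank '[8.5,-1.1,-3.6,0,-0.004, 8.5,-1.2,-3.9,0,0, 8.5,-1.2,-3.9,0,0, 8.5,-1.2,-3.9,0,0, 8.5,-1.2,-3.9,0,0, 8.5,-1.2,-3.9,0,0, 8.5,-1.2,-3.9,0,0, 8.5,-1.2,-3.9,0,0]'
python3 -m crank '[8.5,-1.2,-3.9,0,0, 8.5,-1.2,-3.9,0,0, 8.5,-1.2,-3.9,0,0, 8.5,-1.2,-3.9,0,0, 8.5,-1.2,-3.9,1,0, 8.5,-1.2,-3.9,1,0, 8.5,-1.1,-3.8,1,0, 8.5,0,0,0,0]'
python3 to.py 0.5016 -0.3195 0.031 163.4
cat >> h.py <<'E'
def wproj(p,X):
    K=np.array(p["intrinsics"]);T=np.array(p["pose"]);c=T[:3,:3].T@(np.array(X)-T[:3,3]);v=np.array([c[0],-c[1],-c[2]])
    r=np.hypot(v[0],v[1]);th=np.arctan2(r,v[2]);return K[0,2]+K[0,0]*th*v[0]/r,K[1,2]+K[1,1]*th*v[1]/r
E
python3 - <<'E'
from h import *
p=optics.get_image("wrist");c=np.array(p["color"])
a=np.radians(-16.62)
for s in(-.08,-.04,0,.04,.108):
  u=wproj(p,(.5016+s*np.cos(a),-.3195+s*np.sin(a),.05));print(s,u);cv2.circle(c,tuple(int(round(k)) for k in u),3,(255,0,0),1)
p["color"]=c;save(p,"w4")
E
```

```text
time_s: 7.87
position: [0.5013, -0.0349, 0.1817]
tool_rot: [[-0.959, 0.284, 0.0], [0.284, 0.959, -0.0], [-0.001, 0.0, -1.0]]
ft_force: [0.8, 0.9, 0.4]
grip_width: 0.0849
gripper_force: 0.0
time_s: 8.53
position: [0.5033, -0.3228, 0.1492]
tool_rot: [[-0.957, 0.289, -0.002], [0.289, 0.957, -0.0], [0.002, -0.001, -1.0]]
ft_force: [-0.9, 0.4, 0.3]
grip_width: 0.0849
gripper_force: 0.0
t 8.5333 pos [ 0.5033 -0.3228  0.1492] yaw 163.21 q6 -117.2 tilt [-0.002 -0.    -1.   ] F [-0.9  0.4  0.3] w 0.08488233541811761 0.0
shift cm 0.26 0.27 11.82 turn -0.0032
-0.08 (np.float64(322.57638421666593), np.float64(121.55378010058574))
-0.04 (np.float64(322.5618112329661), np.float64(182.61076471961354))
0 (np.float64(322.4496086153207), np.float64(240.70724004386742))
0.04 (np.float64(322.26529008479395), np.float64(293.5262719337966))
0.108 (np.float64(321.8672407660733), np.float64(368.5639886341109))
```

View pics/w4.png

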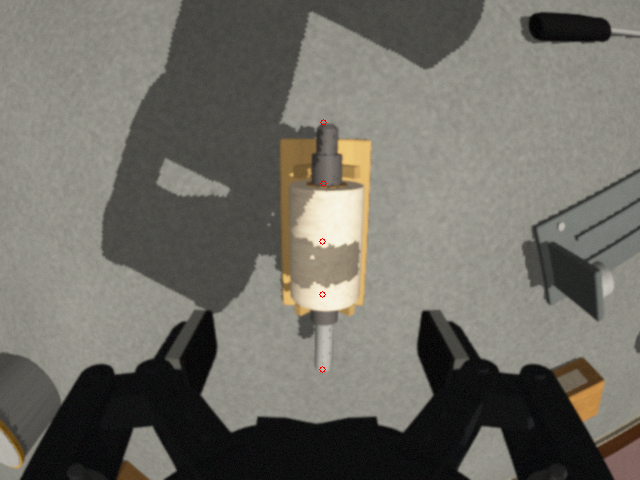

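The wrist view agrees with the measurement: the stub tip is at (326,125) and the plunger tip at (322,369). The axis sits about 2 mm further toward +y than predicted, so I'll correct for that and grip.

```bash
python3 -m crank '[8.5,0.3,0.4,2,-0.003, 8.5,0,0,4,0, 8.5,0,0,4,0, 8.5,0,0,2.2,0, 8.5,0,0,0,0, 4,0,0,0,0, 4,0,0,0,0, 4,0,0,0,0]' 90
python3 -m crank '[4,0,0,0,0, 4,0,0,0,0, 4,0,0,0,0, 4,0,0,-1,0, 4,0,0,-2,0, 4,0,0,-3,0, 4,0,0,-3,0, 4,0,0,-1,0]' 90
python3 to.py 0.5016 -0.3195 0.031 163.4
python3 - <<'E'
from h import *
p=optics.get_image("wrist");save(p,"w5")
E
```

```text
time_s: 9.25
position: [0.5033, -0.3154, 0.0326]
tool_rot: [[-0.961, 0.278, 0.002], [0.278, 0.96, -0.009], [-0.005, -0.008, -1.0]]
ft_force: [-21.6, -31.9, 9.7]
grip_width: 0.0513
gripper_force: 18.8
time_s: 9.92
position: [0.5042, -0.3128, 0.1352]
tool_rot: [[-0.96, 0.279, 0.006], [0.279, 0.96, -0.006], [-0.008, -0.004, -1.0]]
ft_force: [1.2, -1.4, -2.7]
grip_width: 0.0478
gripper_force: 93.5
t 9.9167 pos [ 0.5042 -0.3128  0.1352] yaw 163.81 q6 -117.1 tilt [ 0.006 -0.006 -1.   ] F [ 1.2 -1.4 -2.7] w 0.04776338975729359 93.49006533622742
shift cm 0.06 -0.72 10.42 turn 0.0072
```

View pics/w5.png

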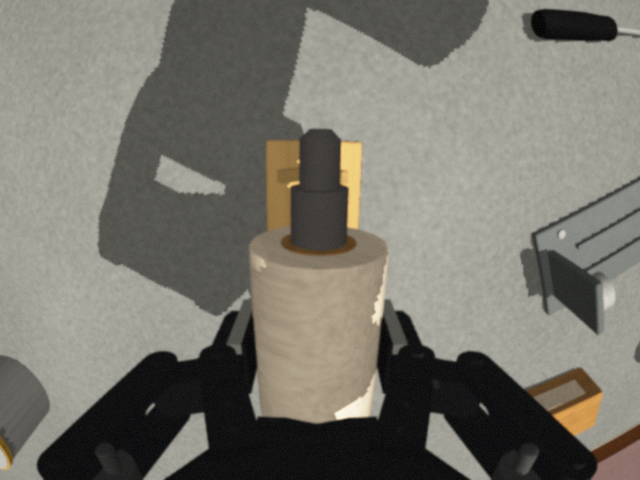

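Run:
```python
from h import *
p=optics.get_image("wrist");o=env.observe();P=np.array(o["position"]);R=np.array(o["tool_rot"])
for a in(-.003,0,.003):
 for h in(.014,.018,.022):
  W=lambda x,y,z:[round(float(k)) for k in wproj(p,P+R@np.array([x+a,y,-h-z]))]
  print(a,h,"stub end top/bot/side",W(.08,0,.007),W(.08,0,-.007),W(.08,.007,0),"face top/ctr",W(.04,0,.025),W(.04,0,0),"face sides",W(.04,.025,0),W(.04,-.025,0),"shoulder top",W(.06,0,.01))
```

```text
-0.003 0.014 stub end top/bot/side [321, 133] [321, 132] [341, 133] face top/ctr [321, 267] [321, 242] face sides [387, 242] [254, 242] shoulder top [321, 194]
-0.003 0.018 stub end top/bot/side [321, 133] [321, 132] [342, 133] face top/ctr [322, 272] [321, 245] face sides [389, 245] [252, 245] shoulder top [321, 196]
-0.003 0.022 stub end top/bot/side [322, 134] [321, 132] [343, 133] face top/ctr [322, 278] [321, 249] face sides [391, 249] [250, 249] shoulder top [321, 199]
0 0.014 stub end top/bot/side [321, 124] [321, 124] [341, 124] face top/ctr [321, 258] [321, 234] face sides [388, 234] [254, 234] shoulder top [321, 185]
0 0.018 stub end top/bot/side [321, 124] [321, 124] [342, 124] face top/ctr [322, 263] [321, 237] face sides [390, 237] [252, 237] shoulder top [321, 187]
0 0.022 stub end top/bot/side [322, 124] [321, 124] [343, 124] face top/ctr [322, 268] [321, 241] face sides [392, 241] [250, 241] shoulder top [322, 189]
0.003 0.014 stub end top/bot/side [321, 115] [321, 116] [341, 116] face top/ctr [321, 249] [321, 226] face sides [388, 226] [253, 226] shoulder top [321, 176]
0.003 0.018 stub end top/bot/side [321, 115] [321, 116] [342, 115] face top/ctr [322, 253] [321, 229] face sides [390, 230] [251, 229] shoulder top [321, 178]
0.003 0.022 stub end top/bot/side [322, 114] [321, 115] [343, 115] face top/ctr [322, 258] [321, 233] face sides [392, 233] [249, 233] shoulder top [322, 180]
```

Run:
```python
import cv2,numpy as np
c=cv2.imread("pics/w5.png")[110:290,230:410]
c=cv2.resize(c,None,fx=3,fy=3,interpolation=cv2.INTER_CUBIC);c=np.clip((c/255.)**.5*255,0,255).astype(np.uint8)
for k in range(0,180,20): cv2.putText(c,str(230+k),(k*3,10),0,.35,(0,0,255));cv2.putText(c,str(110+k),(0,k*3+4),0,.35,(0,0,255));cv2.line(c,(24,k*3),(34,k*3),(0,0,255))
cv2.imwrite("pics/c5.png",c)
```

```text
(no output)
```

View pics/c5.png

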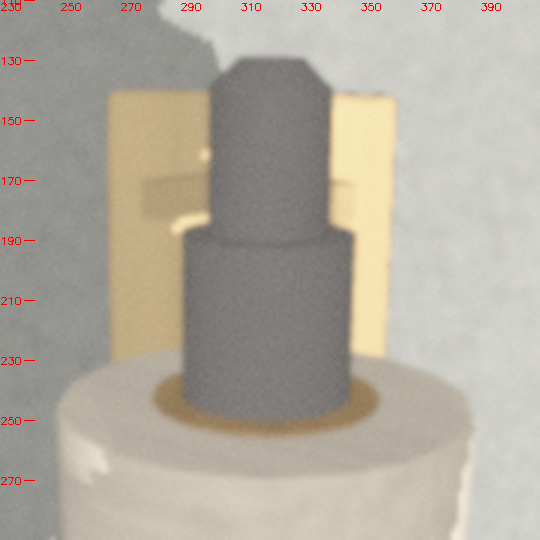

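Fitting the grip geometry gives the roll centre at −2 mm along tool x, with the axis about 18.5 mm above the TCP and no pitch. Next I'll refine the dispenser pose by aligning its model edges to the images.

```bash
cat > edge.py <<'E'
from h import *
from scipy.optimize import minimize
def rect(xa,ya,xb,yb,z): return [((xa,ya,z),(xb,ya,z)),((xb,ya,z),(xb,yb,z)),((xb,yb,z),(xa,yb,z)),((xa,yb,z),(xa,ya,z))]
E3=rect(-.045,-.112,.045,.112,.008)+rect(-.025,.096,.025,.104,.082)+rect(-.025,-.104,.025,-.096,.082)
n=40;A=np.array([e[0] for e in E3]);B=np.array([e[1] for e in E3]);t=np.linspace(.03,.97,n)[None,:,None]
S=(A[:,None]*(1-t)+B[:,None]*t);dS=(B-A)[:,None]*.01+0*S
def mk(img,pose,K,fish):
    g=cv2.GaussianBlur(cv2.cvtColor(img,cv2.COLOR_RGB2GRAY).astype(np.float32),(0,0),1.5)
    return g,{"intrinsics":K,"pose":pose},fish
def score(v,views):
    c,s=np.cos(v[2]),np.sin(v[2]);R=np.array([[c,-s,0],[s,c,0],[0,0,1]]);tot=0
    for g,p,f in views:
        K=np.array(p["intrinsics"]);T=np.array(p["pose"])
        def pr(X):
            q=(X@R.T+[v[0],v[1],0]-T[:3,3])@T[:3,:3]*[1,-1,-1]
            if not f: return q[...,:2]/q[...,2:]*K[0,0]+K[:2,2]
            r=np.hypot(q[...,0],q[...,1]);return q[...,:2]*(np.arctan2(r,q[...,2])/r)[...,None]*K[0,0]+K[:2,2]
        u=pr(S);d=pr(S+dS)-u;d/=np.linalg.norm(d,axis=-1,keepdims=True);nn=d[...,::-1]*[1,-1]
        def at(q): 
            q=q.astype(np.float32);return cv2.remap(g,q[...,0],q[...,1],cv2.INTER_LINEAR,borderMode=cv2.BORDER_REPLICATE)
        tot+=np.minimum(np.abs((at(u+nn)-at(u-nn)).mean(1)),25).sum()
    return -tot
def run(views,label):
    best=None
    for dx in np.arange(-.008,.0081,.002):
        for dy in np.arange(-.008,.0081,.002):
            for da in(-.02,0,.02):
                x=np.array([.5855+dx,-.0195+dy,.1466+da]);s=score(x,views)
                if best is None or s<best[0]:best=(s,x)
    r=minimize(score,best[1],args=(views,),method="Nelder-Mead",options=dict(initial_simplex=best[1]+np.array([[0,0,0],[.001,0,0],[0,.001,0],[0,0,.01]])))
    print(label,r.x[:2].round(4),np.degrees(r.x[2]).round(2),round(r.fun,1));return r.x
if __name__=="__main__":
    rd=lambda n:cv2.imread(f"pics/{n}.png")[:,:,::-1].copy()
    P1=[[9.89689374e-01,-1.36040440e-01,-4.48100655e-02,5.28782341e-01],[1.43230284e-01,9.39635662e-01,3.10756991e-01,-1.38309505e-02],[-1.70382149e-04,-3.13971051e-01,9.49432541e-01,3.08518984e-01],[0,0,0,1]]
    w=optics.get_image("wrist");T=optics.get_image("top");s=optics.get_image("side");KW=w["intrinsics"]
    V=dict(w1=mk(rd("w1"),P1,KW,1),now=mk(w["color"],w["pose"],KW,1),top=mk(rd("top1"),T["pose"],T["intrinsics"],0),side=mk(rd("side1"),s["pose"],s["intrinsics"],0))
    for k in V: run([V[k]],k)
    run([V["w1"],V["now"]],"wrists");run(list(V.values()),"all")
E
python3 edge.py
```

```text
w1 [ 0.5841 -0.0139] 8.45 -130.3
now [ 0.5857 -0.0183] 8.51 -128.6
top [ 0.5765 -0.0335] 5.76 -128.6
side [ 0.5814 -0.0099] 8.51 -107.1
wrists [ 0.5852 -0.0181] 8.73 -247.3
all [ 0.5852 -0.0181] 8.78 -387.5
```

```bash
cat > dd.py <<'E'
# dd.py tipx tipy(mm, dispenser frame) theta L z : TCP goal -> remaining shift; also where the spindle is now
import sys,subprocess;from h import *
tx,ty,th,L,z=map(float,sys.argv[1:6])
D=np.array([.585,-.0182]);a=np.radians(8.6);e=np.array([np.cos(a),np.sin(a)]);u=np.array([-np.sin(a),np.cos(a)])
b=np.radians(th);q=np.array([tx-(L-78.2)*np.sin(b),ty+(L-78.2)*np.cos(b)])/1000
g=D+e*q[0]+u*q[1]
o=env.observe();P=np.array(o["position"])[:2]-D;R=np.array(o["tool_rot"])
now=np.degrees(np.arctan2(R[1,0],R[0,0]))-98.6;n=np.radians(now);d=np.array([-np.sin(n),np.cos(n)]);c=np.array([P@e,P@u])*1000
print("now TCP_d",c.round(1),"theta",now.round(2),"stub",(c+78.2*d).round(1),"free plunger tip",(c-109.8*d).round(1),"axis z",round((o["position"][2]+.0185)*1000,1))
F=np.array(o["ft_force"]);print("F_d",(F[:2]@e).round(1),(F[:2]@u).round(1),F[2].round(1))
subprocess.run(["python3","to.py",str(g[0]),str(g[1]),str(z),str(98.6+th)])
E
python3 -m crank '[4,0,0,-0.5,0.125, 4,0,0,-0.5,0.125, 4,0,0,-0.5,0.125, 4,0,0,-0.5,0.125, 4,0,0,-0.5,0.125, 4,0,0,0,0.125, 4,0,0,0,0.125, 4,0,0,0,0]'
python3 dd.py 1.5 -70 15 188 0.15
```

```text
time_s: 10.83
position: [0.5024, -0.3116, 0.1526]
tool_rot: [[-0.397, 0.918, -0.002], [0.918, 0.397, 0.002], [0.003, -0.001, -1.0]]
ft_force: [0.0, 0.6, -3.5]
grip_width: 0.0478
gripper_force: 93.1
t 10.8333 pos [ 0.5024 -0.3116  0.1526] yaw 113.4 q6 -66.7 tilt [-0.002  0.002 -1.   ] F [ 0.   0.6 -3.5] w 0.04781889481507289 93.07910442352295
shift cm 27.75 17.65 0.26 turn -0.0034
now TCP_d [-125.6 -277.7] theta 14.8 stub [-145.5 -202.1] free plunger tip [ -97.5 -383.9] axis z 171.1
F_d 0.1 0.6 -3.5
```

```bash
python3 -m crank '[4,3.45,2.2,0,-0.003, 4,3.45,2.2,0,0, 4,3.45,2.2,0,0, 4,3.45,2.2,0,0, 4,3.45,2.2,0,0, 4,3.45,2.2,0,0, 4,3.45,2.2,0,0, 4,3.45,2.2,0,0]'
python3 -m crank '[4,0,0,0,0, 4,0,0,0,0, 4,0,0,2,0, 4,0,0,2,0, 4,0,0,0,0, 4,0,0,0,0, 4,0,0,0,0, 4,0,0,0,0]'
python3 dd.py 1.5 -70 15 188 0.0435
```

```text
time_s: 11.5
position: [0.5519, 0.0136, 0.1533]
tool_rot: [[-0.408, 0.913, -0.002], [0.913, 0.408, 0.0], [0.001, -0.002, -1.0]]
ft_force: [1.5, -0.4, -2.8]
grip_width: 0.0477
gripper_force: 93.5
time_s: 12.17
position: [0.553, 0.0109, 0.1155]
tool_rot: [[-0.404, 0.915, 0.002], [0.915, 0.404, -0.0], [-0.001, 0.001, -1.0]]
ft_force: [-0.0, 0.2, -3.2]
grip_width: 0.0473
gripper_force: 93.7
t 12.1667 pos [0.553  0.0109 0.1155] yaw 113.83 q6 -35.0 tilt [ 0.002 -0.    -1.   ] F [-0.   0.2 -3.2] w 0.047330412651920985 93.69415998458862
shift cm 0.23 0.1 7.2 turn 0.0041
now TCP_d [-27.3  33.6] theta 15.23 stub [-47.9 109. ] free plunger tip [  1.5 -72.4] axis z 134.0
F_d -0.0 0.2 -3.2
```

```bash
python3 - <<'E'
from edge import *
w=optics.get_image("wrist");run([mk(w["color"],w["pose"],w["intrinsics"],1)],"now")
E
python3 -m crank '[4,0.2,0.1,2,0, 4,0,0,2,0, 4,0,0,2,0, 4,0,0,1.2,0, 4,0,0,0,0, 4,0,0,0,0, 4,0,0,0,0, 4,0,0,0,0]'
python3 dd.py 1.5 -85 15 188 0.0435
```

```text
now [ 0.5854 -0.0186] 7.48 -86.6
time_s: 12.88
position: [0.5533, 0.0136, 0.0438]
tool_rot: [[-0.404, 0.915, 0.002], [0.915, 0.404, -0.0], [-0.001, 0.002, -1.0]]
ft_force: [0.3, 0.3, -3.7]
grip_width: 0.0478
gripper_force: 93.9
t 12.8833 pos [0.5533 0.0136 0.0438] yaw 113.84 q6 -34.7 tilt [ 0.002 -0.    -1.   ] F [ 0.3  0.3 -3.7] w 0.04779777920326365 93.93025517463684
shift cm -1.46 -0.42 0.03 turn 0.0042
now TCP_d [-26.6  36.2] theta 15.24 stub [-47.2 111.7] free plunger tip [  2.2 -69.7] axis z 62.3
F_d 0.4 0.3 -3.7
```

Position agrees to within 1 mm. I'll feed the plunger in slowly to y_d = −85.

```bash
python3 -m crank '[4,-0.4,-0.1,0,0.004, 4,-0.4,-0.1,0,0, 4,-0.4,-0.1,0,0, 4,-0.3,-0.1,0,0, 4,0,0,0,0, 4,0,0,0,0, 4,0,0,0,0, 4,0,0,0,0]'
python3 dd.py 1.5 -92 15 188 0.0435
```

```text
time_s: 13.55
position: [0.5551, -0.0016, 0.0426]
tool_rot: [[-0.401, 0.916, 0.001], [0.916, 0.401, -0.0], [-0.0, 0.0, -1.0]]
ft_force: [1.7, 0.0, -2.1]
grip_width: 0.0477
gripper_force: 93.9
t 13.55 pos [ 0.5551 -0.0016  0.0426] yaw 113.62 q6 -36.0 tilt [ 0.001 -0.    -1.   ] F [ 1.7  0.  -2.1] w 0.047690266490170045 93.89143466949463
shift cm -0.67 -0.16 -0.09 turn 0.0003
now TCP_d [-27.1  20.9] theta 15.02 stub [-47.4  96.5] free plunger tip [  1.4 -85.1] axis z 61.1
F_d 1.7 -0.2 -2.1
```

Run:
```python
from h import *
s=optics.get_image("side");save(s,"s6");t=optics.get_image("top");save(t,"t6")
a=s["color"][190:310,280:400];b=t["color"][185:285,260:400]
f=lambda c,k:cv2.resize(c,None,fx=k,fy=k,interpolation=cv2.INTER_CUBIC)
A=np.zeros((360,790,3),np.uint8);A[:360,:360]=f(a,3);A[:300,365:785]=f(b,3)
cv2.imwrite("pics/c6.png",np.clip(A*1.5,0,255).astype(np.uint8)[:,:,::-1])
```

```text
(no output)
```

View pics/c6.png

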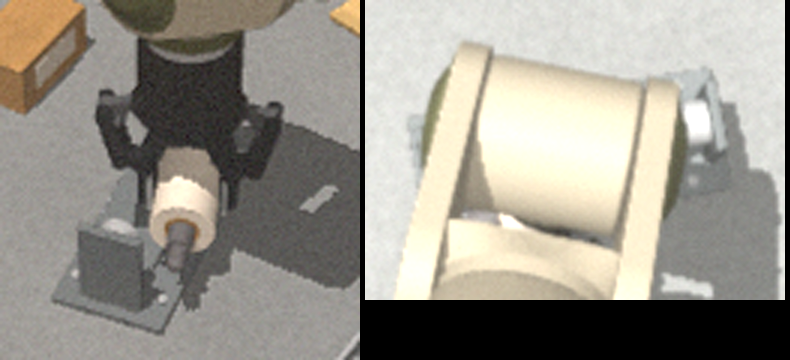

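The stub sits clear beside the left plate, with no contact force. I'll push on until the plunger starts compressing.

```bash
python3 -m crank '[4,-0.3,-0.1,-0.1,0, 4,-0.4,-0.1,0,0, 4,-0.4,0,0,0, 4,-0.3,0,0,0, 4,0,0,0,0, 4,0,0,0,0, 4,0,0,0,0, 4,0,0,0,0]'
python3 dd.py 1.5 -92 15 180 0.0435
```

```text
time_s: 14.32
position: [0.5588, -0.0143, 0.0436]
tool_rot: [[-0.401, 0.916, 0.001], [0.916, 0.401, 0.002], [0.001, 0.001, -1.0]]
ft_force: [1.7, 7.9, -0.6]
grip_width: 0.0479
gripper_force: 93.8
t 14.3167 pos [ 0.5588 -0.0143  0.0436] yaw 113.65 q6 -37.4 tilt [ 0.001  0.002 -1.   ] F [ 1.7  7.9 -0.6] w 0.047922930516119476 93.77562046051025
shift cm -0.15 0.0 0.01 turn 0.0008
now TCP_d [-25.3   7.8] theta 15.05 stub [-45.6  83.3] free plunger tip [  3.2 -98.2] axis z 62.1
F_d 2.9 7.6 -0.6
```

```bash
python3 -m crank '[4,-0.4,0,0,0, 4,-0.4,0,0,0, 4,-0.4,0,0,0, 4,-0.4,0,0,0, 4,-0.1,0,0,0, 4,0,0,0,0, 4,0,0,0,0, 4,0,0,0,0]'
python3 dd.py 1 -92 10 167 0.0435
```

```text
time_s: 14.98
position: [0.5649, -0.0288, 0.0434]
tool_rot: [[-0.401, 0.916, -0.001], [0.916, 0.401, 0.004], [0.004, 0.0, -1.0]]
ft_force: [-0.0, 12.2, -0.9]
grip_width: 0.0474
gripper_force: 93.9
t 14.9833 pos [ 0.5649 -0.0288  0.0434] yaw 113.65 q6 -38.7 tilt [-0.001  0.004 -1.   ] F [-0.  12.2 -0.9] w 0.04737851284314398 93.89501094818115
shift cm 0.16 0.74 -0.01 turn 0.0881
now TCP_d [-21.4  -7.4] theta 15.05 stub [-41.7  68.1] free plunger tip [   7.1 -113.5] axis z 61.9
F_d 1.8 12.1 -0.9
```

```bash
python3 -m crank '[4,0.05,0.37,0,0.044, 4,0.05,0.37,0,0.044, 4,0.02,0.36,0,0.044, 4,0.02,0.36,0,0.044, 4,0,0,0,0, 4,0,0,0,0, 4,0,0,0,0, 4,0,0,0,0]'
python3 dd.py 0 -92 0 167 0.0435
```

```text
time_s: 15.65
position: [0.5787, -0.0227, 0.0435]
tool_rot: [[-0.235, 0.972, 0.0], [0.972, 0.235, 0.003], [0.003, 0.001, -1.0]]
ft_force: [3.6, 11.8, -1.7]
grip_width: 0.0477
gripper_force: 93.7
t 15.65 pos [ 0.5787 -0.0227  0.0435] yaw 103.58 q6 -27.7 tilt [ 0.     0.003 -1.   ] F [ 3.6 11.8 -1.7] w 0.047666382694560055 93.70199918746948
shift cm 0.03 0.69 0.0 turn 0.087
now TCP_d [-6.9 -3.5] theta 4.98 stub [-13.7  74.4] free plunger tip [   2.7 -112.9] axis z 62.0
F_d 5.3 11.1 -1.7
```

```bash
python3 -m crank '[4,0,0.35,0,0.044, 4,0,0.35,0,0.043, 4,0,0,0,0, 4,0,0,0,0, 4,0,0,0,0, 4,0,0,0,0, 4,0,0,0,0, 4,0,0,0,0]'
python3 dd.py 0 -92 0 177 0.0435
```

```text
time_s: 16.32
position: [0.586, -0.0213, 0.0436]
tool_rot: [[-0.15, 0.989, 0.001], [0.989, 0.149, 0.003], [0.003, 0.002, -1.0]]
ft_force: [5.1, 10.8, -2.1]
grip_width: 0.0476
gripper_force: 93.7
t 16.3167 pos [ 0.586  -0.0213  0.0436] yaw 98.6 q6 -22.4 tilt [ 0.001  0.003 -1.   ] F [ 5.1 10.8 -2.1] w 0.04758004156926585 93.71355772018433
shift cm 1.0 -0.05 0.01 turn -0.0
now TCP_d [ 0.5 -3.2] theta -0.0 stub [ 0.5 75. ] free plunger tip [   0.5 -113. ] axis z 62.1
F_d 6.6 10.0 -2.1
```

```bash
python3 -m crank '[4,0.3,-0.05,0,0, 4,0.3,0,0,0, 4,0.4,0,0,0, 4,0,0,0,0, 4,0,0,0,0, 4,0,0,0,0, 4,0,0,0,0, 4,0,0,0,0]'
python3 dd.py 0 -92 0 184 0.0435
```

```text
time_s: 16.98
position: [0.5839, -0.0121, 0.0436]
tool_rot: [[-0.149, 0.989, 0.001], [0.989, 0.149, 0.002], [0.002, 0.001, -1.0]]
ft_force: [3.8, 7.3, -2.9]
grip_width: 0.0474
gripper_force: 93.7
t 16.9833 pos [ 0.5839 -0.0121  0.0436] yaw 98.58 q6 -21.5 tilt [ 0.001  0.002 -1.   ] F [ 3.8  7.3 -2.9] w 0.047381351584223894 93.73234033584595
shift cm 0.76 0.02 0.01 turn -0.0003
now TCP_d [-0.2  6.2] theta -0.02 stub [-0.2 84.4] free plunger tip [  -0.2 -103.6] axis z 62.1
F_d 4.9 6.7 -2.9
```

```bash
python3 -m crank '[4,0.3,0,0,0, 4,0.3,0,0,0, 4,0.1,0,0,0, 4,0,0,0,0, 4,0,0,0,0, 4,0,0,0,0, 4,0,0,0,0, 4,0,0,0,0]'
python3 dd.py 0 -92 0 184 0.0435
```

```text
time_s: 17.65
position: [0.5826, -0.0056, 0.0435]
tool_rot: [[-0.149, 0.989, 0.0], [0.989, 0.149, 0.001], [0.001, 0.0, -1.0]]
ft_force: [3.5, 6.1, -2.2]
grip_width: 0.0475
gripper_force: 93.8
t 17.65 pos [ 0.5826 -0.0056  0.0435] yaw 98.57 q6 -20.8 tilt [ 0.     0.001 -1.   ] F [ 3.5  6.1 -2.2] w 0.04753682023146944 93.78839135169983
shift cm 0.1 0.05 -0.0 turn -0.0005
now TCP_d [-0.5 12.8] theta -0.03 stub [-0.4 91. ] free plunger tip [ -0.5 -97. ] axis z 62.0
F_d 4.4 5.5 -2.2
```

Stub at 91 of 92 mm, inside the left cup. I'll lower it a little, let go, and back off upward.

```bash
python3 -m crank '[4,0,0,0.2,0, 4,0,0,0.2,0, 4,0,0,0,0, 6,0,0,0,0, 8.5,0,0,0,0, 8.5,0,0,0,0, 8.5,0,0,0,0, 8.5,0,0,0,0]' 30
python3 dd.py 0 -92 0 184 0.0435
python3 -m crank '[8.5,0,0,-1,0, 8.5,0,0,-3,0, 8.5,0,0,-4,0, 8.5,0,0,-4,0, 8.5,-3,0,0,0, 8.5,-4,0,0,0, 8.5,-4,0,0,0, 8.5,-4,0,0,0]'
python3 -m crank '[8.5,-4,-2,0,0, 8.5,-4,-1,0,0, 8.5,-4,0,0,0, 8.5,-4,0,0,0, 8.5,0,0,0,0, 8.5,0,0,0,0, 8.5,0,0,0,0, 8.5,0,0,0,0]'
python3 - <<'E'
from h import *
s=optics.get_image("side");t=optics.get_image("top");save(s,"s7");save(t,"t7")
a=s["color"][195:430,215:380];b=t["color"][185:285,260:400]
f=lambda c,w,h:cv2.resize(c,(w,h),interpolation=cv2.INTER_CUBIC)
A=np.zeros((500,790,3),np.uint8);A[:470,:330]=f(a,330,470);A[:321,335:785]=f(b,450,321)
cv2.imwrite("pics/c7.png",np.clip(A*1.4,0,255).astype(np.uint8)[:,:,::-1])
for p in(s,t):
  for q,z in(("spindle",.07),("empty_core",.025)):
    for r in spotter.look_for(p,q)[:1]:print(q,r,atz(p,np.array(r["at"])*[640,480],z).round(3))
E
```

```text
time_s: 18.32
position: [0.5824, -0.0065, 0.0393]
tool_rot: [[-0.148, 0.989, -0.0], [0.989, 0.148, 0.0], [0.0, -0.0, -1.0]]
ft_force: [-0.3, -0.9, -0.2]
grip_width: 0.0849
gripper_force: 0.0
t 18.3167 pos [ 0.5824 -0.0065  0.0393] yaw 98.52 q6 -20.8 tilt [-0.  0. -1.] F [-0.3 -0.9 -0.2] w 0.08489420173912557 0.0
shift cm 0.18 0.08 -0.42 turn -0.0014
now TCP_d [-0.8 12. ] theta -0.08 stub [-0.7 90.2] free plunger tip [ -1.  -97.8] axis z 57.8
F_d -0.5 -0.9 -0.2
time_s: 18.98
position: [0.6047, -0.1561, 0.1607]
tool_rot: [[-0.149, 0.989, 0.001], [0.989, 0.149, -0.0], [-0.001, 0.001, -1.0]]
ft_force: [0.3, 0.2, -0.1]
grip_width: 0.0849
gripper_force: 0.0
time_s: 19.65
position: [0.5999, -0.3132, 0.16]
tool_rot: [[-0.15, 0.989, 0.0], [0.989, 0.15, 0.0], [0.0, 0.0, -1.0]]
ft_force: [-0.5, -0.3, -0.3]
grip_width: 0.0855
gripper_force: 0.0
spindle {'at': [0.5236, 0.5119], 'score': 0.79} [ 0.576 -0.007  0.07 ]
empty_core {'at': [0.4639, 0.7717], 'score': 0.55} [0.489 0.294 0.025]
spindle {'at': [0.5664, 0.4752], 'score': 0.75} [ 0.592 -0.089  0.07 ]
empty_core {'at': [0.2845, 0.5821], 'score': 0.75} [0.497 0.292 0.025]
```

View pics/c7.png

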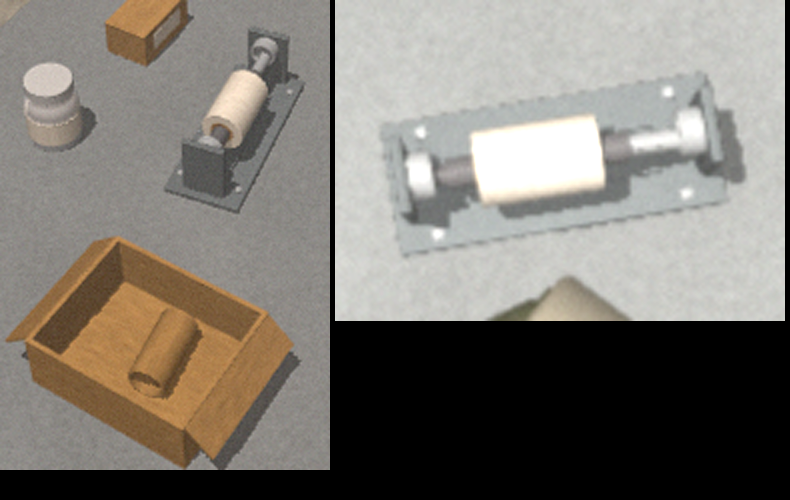

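The picture shows the spindle seated between both cups, with the stub in the left cup at (425,175) and the plunger in the right at (690,133). The core lies in the carton at (165,350), so I'll hand in.

```bash
python3 -c "
from h import *
print(env.close_job())"
```

```text
the job is handed in; nothing more can be done
None
```

I put the empty core in the carton, fitted the spindle into the dispenser with both ends in the cups, and handed the job in at about 20 s; the hand-in gave no verdict, but the last pictures show both in place.

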